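# Feel the gap of a sprung plate clamp with a taper gauge and hold it snug

### The arm

A 7-joint arm with a two-finger parallel gripper is mounted at the origin on a cart in front of the work surface, level with it; the furniture and walls round the work are solid. World frame = base frame: x ahead of the robot, y to its left, z up, the work surface at z = 0. Lengths are in m, angles in rad, forces in N, time in s.
With the tool pointing down it reaches from about 0.425 to 0.925 m from the base axis. Payload 6.8 kg.
Tool frame: the origin (TCP) lies midway between the tips of the shut fingers; the grasp point (between the pads) lies 19 mm behind it (bot.grip_depth is the distance from the TCP to the grasp point, in m); z points along the fingers, y is the direction in which the jaws open and shut (so a half turn about z gives the same grasp; the last joint's range is limited). The gripper opens to 85 mm and grips with 20 to 120 N. Pads are 22 mm wide; open, the fingers measure 114 mm over their backs; the gripper's body (76 mm by 85 mm) begins 54 mm behind the grasp point. The pads swing forward as they close: fully open they stand 13 mm farther back than shut.
Start: joints at [-1.291, 0.477, 0.022, 1.555, -0.011, 1.109, -0.083], TCP at [0.255, 0.625, 0.231] pointing down, gripper open.
Joint ranges: [-2.96, 2.96], [-0.34, 2.1], [-1.41, 1.46], [0.24, 2.44], [-1.37, 4.51], [0.17, 1.92], [-2.96, 2.96]. Speed limits (rad/s): [2.39, 2.39, 3.14, 3.14, 3.14, 3.14, 3.14].

### API

Orientations are given as a unit quaternion [w, x, y, z].
In Python, from bench import bot gives the robot as it stands.
- The arm moves only by the tool play_rows, never from a script. Its argument "steps" is a list of rows, each an object with "rotation": the turn, a rotation vector about the tool's x, y, z scaled (see below), a list of three; "offset": the shift along the tool's x, y, z scaled (see below), a list of three; "grip": the gripper's target within -1 to 1 (shut at 1, half-way at 0, fully open at -1). A call has 1 to 5 rows; each row shifts and turns the commanded pose from where the row before left it, along the tool's axes as they then stand; what a row does not reach is not made up. The controller multiplies each number of a shift by 60 mm and each number of a turn by pi rad. A row lasts 1/8 s, in which the tool goes at most 62.5 mm and 10.7 degrees, less where a joint would pass 70% of its speed; a pose out of reach is approached as far as the arm can. A call with a number of a shift or a turn outside -1 to 1 is refused whole. A call with a gripper value outside its range is refused whole. The fingers move at their own pace and stop on an object; "force" is the grip in N (left out, the last holds). Time passes only in rows, so rows that do not move let the fingers close. It gives the time, the measured TCP pose, the force and the opening at its end, in the units of the state.
- bot.get_state(): the state, without advancing time (a new reading comes with each control period).
- bot.get_image(name): name is "side" or "top" or "wrist"; returns the picture (420x560x3 uint8, red, green, blue); there is no depth.
- bot.calibration(name): a dict with "K" (3x3 intrinsics, pixels), "distortion" ([k1, k2, p1, p2, k3] as OpenCV has them; the pictures are not rectified), "origin" and "orientation" of the camera in the world; the wrist camera has in their place "tool_from_camera" (4x4, takes a point from camera to tool coordinates, whose origin is the TCP and whose axes are the flange's). Camera axes: x right, y down, z forward; pixel columns grow to the right and rows downward; lengths in m; the calibration is good to about 2 mm. A picture is of the moment at which its call begins: read the wrist's pose just before it. calibration takes no time and is no camera call.
- bot.sign_off(): hands the job in, once; it reports no verdict.
The state is a dict: "time_s": time; "q": joint angles; "joint_vel": joint speeds; "effort": joint torques, N m; "position": TCP position; "tcp_rot": TCP orientation; "contact_force": force on the tool from outside, world axes, zero at the start; "wrist_torque": the same for the moment, N m; "finger_gap": finger opening in m.
Only numpy, scipy, OpenCV 4.12 (cv2) and the standard library are available. Lean on these libraries where they do the work, as an engineer would, in place of code of your own. Each camera call takes 0.05 s, during which the arm holds its last target.

### The job

Take the steel taper gauge by its red handle out of the black holder and slide its thin blade straight down into the seam between the two upright sprung plates of the clamp until it drags snugly on both plates at once. Stop there: the plates should only just have begun to give way, not be forced apart, and the handle must not come down onto them. Finish while still gripping the gauge, upright and still at that depth, and leave the other things on the bench where they stand.

Things in the scene. Friction and masses are not known exactly. Their poses are not given: they have to be found in the camera images.
- gauge_handle (a point): middle of the gauge's red handle (36 mm wide along x, 18 mm thick along y, 48 mm tall along z); this point is 26 mm above the handle's lower end. Best pinched across the 18 mm thickness. The gauge weighs about 0.14 kg and starts upright in the holder's slot, the handle's lower end resting on the holder's top. z points up the gauge.
- gauge_tip (a point): lower end of the gauge's steel blade, on its mid axis, 111 mm straight below gauge_handle. The blade is 85 mm long, 24 mm wide (x) and tapers evenly on both faces from 2.5 mm thick (y) at the tip to 13 mm at the handle, 0.124 mm per mm. It is the same either way round (half turn about z).
- holder_top (a point): centre of the slot's mouth on the top of the black plastic holder block (64 mm along x, 56 mm along y, 95 mm tall, fixed to the bench). The slot is 29 x 16 mm and 90 mm deep; the blade must be drawn straight up 85 mm to come free. x runs along the slot.
- clamp: grey base of the plate clamp, 100 mm (x) by 140 mm (y) by 14 mm tall, fixed; origin at the centre of its underside, z up. Two upright steel plates, 70 mm long (x) and 8 mm thick, stand on it face to face; the open seam between them runs along x over the base's middle (within 1.4 mm). Aluminium brackets behind them reach 82 mm above the worktop, within 55 mm of the seam.
- lip_a (a point): top of the inner face of the clamp plate on the base's +y side, midway along the seam, 99 mm above the worktop. The plates' tops are rounded (4 mm radius), so that they lead a tip in. The seam is 4.5 to 10 mm wide, different each time, and open for 85 mm downwards.
- lip_b (a point): the same point on the plate on the base's -y side; the seam's middle lies half-way between lip_a and lip_b
- plate_a (a joint): how far the +y plate has been pushed back from the seam, in m: 0 at rest, at most 0.008. A spring holds it on its stop: it starts to give at 10 N and takes 2 N more per mm. A blade gripped by both plates resists the push with about 7 N at first, and up to 15 N as they give way; the onset is sharp. Over 1.5 mm counts as forced apart.
- plate_b (a joint): the same for the -y plate
- beaker: glass beaker 73 x 83 x 95 mm standing to the right, origin under its centre; leave it alone
- wash_bottle: clear wash bottle 72 x 111 x 273 mm standing to the left, origin under its centre; leave it alone
- vial_2: small vial with a blue cap, 21 mm wide and 49 mm tall, to the left; leave it alone

How it is judged:
On the way, in this order (a step that is already met when the one before it is completed fails the run):
1. the gauge is held by the fingers and its blade is drawn clear out of the holder (contact force between gauge and the fingers above 3 N and height (world z) of gauge_tip above 0.1 m), for 0.1 s.
2. the blade's tip, held in the fingers, has entered the seam between the plates by 8 mm (x of gauge_tip in the frame of clamp between -0.03 and 0.03 m and y of gauge_tip in the frame of clamp between -0.008 and 0.008 m and z of gauge_tip in the frame of clamp below 0.091 m and contact force between gauge and the fingers above 3 N), for 0.05 s.
At the end, for the whole second after the job is handed in: the blade is in the seam at least 12 mm deep, pressed by both plates (over 1.5 N each), neither plate pushed back more than 1.5 mm, the handle at least 4 mm above the plates (blade no deeper than 81 mm), the gauge upright within 8 degrees, still, and gripped by the fingers (x of gauge_tip in the frame of clamp between -0.03 and 0.03 m and y of gauge_tip in the frame of clamp between -0.008 and 0.008 m and contact force between gauge and plate_a above 1.5 N and contact force between gauge and plate_b above 1.5 N and value of joint each of plate_a, plate_b below 0.0015 m and linear speed of gauge below 0.01 m/s and velocity of joint plate_a between -0.004 and 0.004 m/s and velocity of joint plate_b between -0.004 and 0.004 m/s and z of gauge_tip in the frame of clamp below 0.087 m and not (z of gauge_tip in the frame of clamp below 0.018 m) and angle between gauge_tip's own z axis and vertical below 0.14 rad and contact force between gauge and the fingers above 3 N); the arm keeps its last pose, push and grip.
It fails at once if a plate is forced back more than 4 mm (value of joint any of plate_a, plate_b above 0.004 m).
It fails at once if the gauge is pressed on a plate with more than 25 N (contact force between gauge and plate_a above 25 N or contact force between gauge and plate_b above 25 N).
It fails at once if a bystander is displaced by more than 30 mm (distance of any of beaker, wash_bottle, vial_2 from where it was at the start of the episode above 0.03 m).
It also fails if it takes over 54 s, if anything falls off the work surface, if the arm or the gripper's body presses on something with over 40 N, if the wrist force passes 120 N, or if a joint passes its speed limit or range.

## Working session

There is one attempt and no reset: what is moved stays moved. The work goes in short steps, Python scripts to look and compute and a tool call to move; the robot and the scene stay as the last step left them, time stands still between calls to the robot, and variables do not carry over. Pictures are saved under pics/ and viewed, and the job is handed in when it is done.

Besides the shell and the picture viewer there is one more tool, called by a JSON object that holds its "method" and its "body". play_rows: Moves the arm, as the interface text tells. Its arguments: {"type":"object","properties":{"steps":{"type":"array","items":{"type":"object","properties":{"rotation":{"type":"array","items":{"type":"number"}},"offset":{"type":"array","items":{"type":"number"}},"grip":{"type":"number"}}}},"force":{"type":"number"}},"required":["steps"]}

```bash
ls; mkdir -p pics; python3 - <<'E'
from bench import bot
import cv2
s=bot.get_state()
print(s)
for n in ["side","top","wrist"]:
    im=bot.get_image(n); cv2.imwrite(f"pics/{n}0.png",im[:,:,::-1]); print(n,bot.calibration(n))
E
```

```text
pics
{'time_s': 0.0, 'q': array([-1.29110425,  0.47783063,  0.02235891,  1.55643494, -0.01152546,
        1.10926401, -0.08307682]), 'joint_vel': array([-0.00035446, -0.00149325, -0.00024775, -0.0011295 ,  0.00079665,
        0.00021316, -0.00024946]), 'effort': array([ 2.48969618e-04, -5.96465313e+01,  1.60800677e+00, -2.81175578e+01,
        1.24623507e-02,  9.62721213e-03, -1.73072215e-05]), 'position': array([0.25504755, 0.62434043, 0.23031256]), 'tcp_rot': array([-1.14436123e-04,  1.92675177e-01,  9.81262176e-01, -8.97073369e-04]), 'contact_force': array([ 0.9361235 , -0.31377985,  0.63370661]), 'wrist_torque': array([ 0.03468695, -0.00216721,  0.03468196]), 'finger_gap': 0.08538137553392498}
side {'K': array([[438.2137734 ,   0.        , 283.83074505],
       [  0.        , 438.2137734 , 209.80777461],
       [  0.        ,   0.        ,   1.        ]]), 'distortion': array([-0.14470211,  0.        ,  0.        ,  0.        ,  0.        ]), 'origin': array([ 0.37651332, -1.12230204,  0.66266066]), 'orientation': array([-0.52257733,  0.85090979, -0.04340253,  0.03133184])}
top {
[... 290 characters left out ...]
029 ]), 'orientation': array([-0.02928043,  0.71007933, -0.70236284,  0.04020508])}
wrist {'K': array([[344.86621738,   0.        , 281.51652021],
       [  0.        , 344.86621738, 209.60002875],
       [  0.        ,   0.        ,   1.        ]]), 'distortion': array([-0.05678251,  0.        ,  0.        ,  0.        ,  0.        ]), 'tool_from_camera': array([[ 9.94179438e-05, -9.58188604e-01, -2.86137359e-01,
         7.18648738e-02],
       [ 9.99999994e-01,  8.55500632e-05,  6.09666896e-05,
        -3.30526024e-04],
       [-3.39385181e-05, -2.86137364e-01,  9.58188608e-01,
        -1.41681982e-01],
       [ 0.00000000e+00,  0.00000000e+00,  0.00000000e+00,
         1.00000000e+00]])}
```

View pics/side0.png

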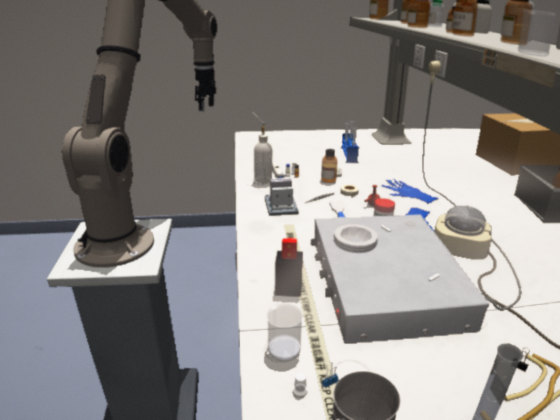

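View pics/top0.png

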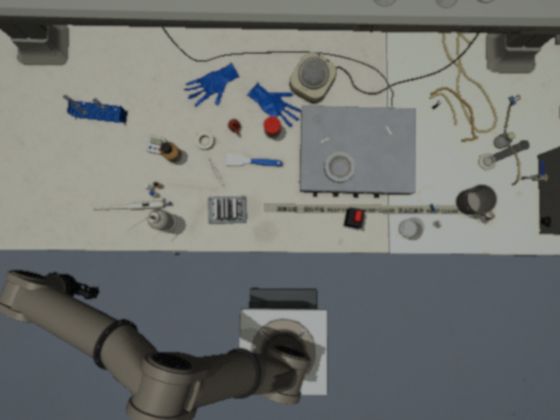

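View pics/wrist0.png

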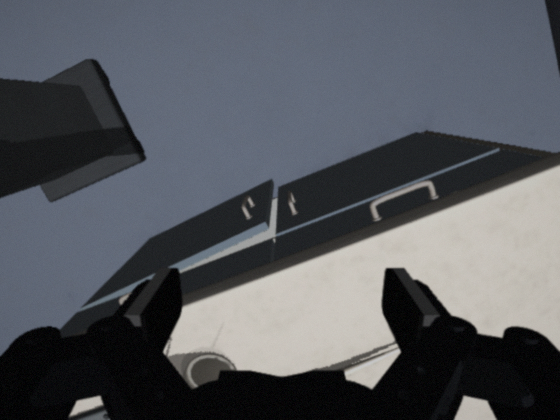

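```bash
cat > h.py <<'E'
import numpy as np, cv2
from bench import bot
from scipy.spatial.transform import Rotation as R
def rot(q): return R.from_quat([q[1],q[2],q[3],q[0]]).as_matrix()
def cam(n,st=None):
    c=bot.calibration(n)
    if n!="wrist": return c["K"],c["distortion"],rot(c["orientation"]),np.array(c["origin"])
    st=st or bot.get_state(); T=c["tool_from_camera"]; A=rot(st["tcp_rot"])
    return c["K"],c["distortion"],A@T[:3,:3],np.array(st["position"])+A@T[:3,3]
def ray(c,uv):
    K,d,A,o=c; p=cv2.undistortPoints(np.array([[uv]],float),K,d)[0,0]
    v=A@np.array([p[0],p[1],1]); return o,v/np.linalg.norm(v)
def onz(c,uv,z):
    o,v=ray(c,uv); return o+v*(z-o[2])/v[2]
def proj(c,P):
    K,d,A,o=c; return cv2.projectPoints((np.atleast_2d(P)-o)@A,np.zeros(3),np.zeros(3),K,d)[0][:,0]
def tri(rs):
    M=0;b=0
    for o,v in rs:
        Q=np.eye(3)-np.outer(v,v); M=M+Q; b=b+Q@o
    return np.linalg.solve(M,b)
def crop(im,x0,y0,x1,y1,s,f):
    cv2.imwrite(f,cv2.resize(im[y0:y1,x0:x1,::-1],None,fx=s,fy=s,interpolation=cv2.INTER_CUBIC))
E
python3 - <<'E'
import cv2
from h import *
t=cv2.imread("pics/top0.png")[:,:,::-1]; s=cv2.imread("pics/side0.png")[:,:,::-1]
crop(t,190,180,390,250,4,"pics/t0c.png"); crop(s,240,130,340,310,3.3,"pics/s0c.png")
for n,im in(("top",t),("side",s)):
    h=cv2.cvtColor(im.copy(),cv2.COLOR_RGB2HSV)
    m=((h[...,0]<8)|(h[...,0]>172))&(h[...,1]>150)&(h[...,2]>80)
    k,l,st,ce=cv2.connectedComponentsWithStats(m.astype(np.uint8))
    for i in range(1,k):
        if st[i,4]>15: print(n,st[i],ce[i], onz(cam(n),ce[i],0.12))
E
```

```text
top [265 117  15  17 213] [271.90140845 125.16901408] [0.80591794 0.04835981 0.12      ]
top [229 120   8   8  26] [231.69230769 123.34615385] [0.81031744 0.19039861 0.12      ]
top [355 210   7  12  70] [357.91428571 215.44285714] [ 0.48888934 -0.25506205  0.12      ]
side [375 198  19   9 109] [383.58715596 202.44036697] [ 0.78509639 -0.03706288  0.12      ]
side [283 238  14  15 121] [288.05785124 243.07438017] [ 0.48634693 -0.23306342  0.12      ]
```

```bash
sleep 1
```

```text
(no output)
```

View pics/t0c.png

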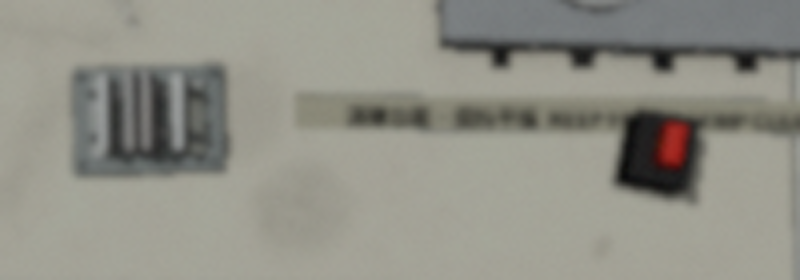

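View pics/s0c.png

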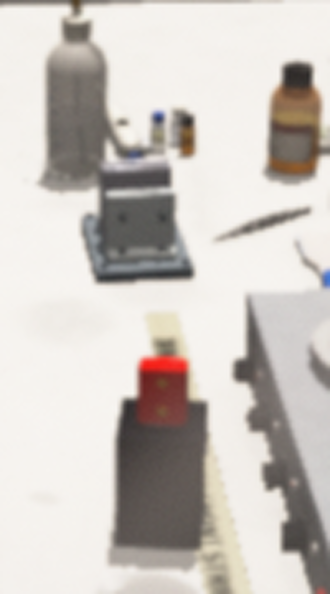

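```bash
python3 - <<'E'
from h import *
c=cam("top")
f=lambda p:(190+(p[0]+.5)/4-.5,180+(p[1]+.5)/4-.5)
print("red top face",[onz(c,f(p),.143).round(3)[:2] for p in[(663,122),(690,122),(683,167),(655,165)]])
print("holder top",[onz(c,f(p),.095).round(3)[:2] for p in[(637,112),(617,183),(690,195)]])
print("clamp base",[onz(c,f(p),.014).round(3)[:2] for p in[(75,68),(222,65),(227,170),(77,175)]])
print("bottle",onz(c,(160,222),.2),"beaker",onz(c,(409,229),.05))
t=tri([ray(c,(357.9,215.4)),ray(cam("side"),(288,243))]);print(t)
print(rot(bot.get_state()["tcp_rot"]).round(3))
E
```

```text
red top face [array([ 0.505, -0.242]), array([ 0.505, -0.266]), array([ 0.467, -0.259]), array([ 0.468, -0.235])]
holder top [array([ 0.518, -0.227]), array([ 0.455, -0.21 ]), array([ 0.445, -0.274])]
clamp base [array([0.562, 0.283]), array([0.566, 0.147]), array([0.469, 0.141]), array([0.462, 0.279])]
bottle [0.45298152 0.40638751 0.2       ] beaker [ 0.44776267 -0.45270194  0.05      ]
[ 0.48586869 -0.25271306  0.13232614]
[[-0.926  0.378 -0.   ]
 [ 0.378  0.926 -0.001]
 [-0.    -0.001 -1.   ]]
```

{"method": "play_rows", "body": {"steps": [{"offset": [0, 0, -1], "rotation": [0, 0, 0], "grip": -1}, {"offset": [0, 0, -1], "rotation": [0, 0, 0], "grip": -1}, {"offset": [0, 0, -1], "rotation": [0, 0, 0], "grip": -1}, {"offset": [-0.73, -0.54, 0], "rotation": [0, 0, 0], "grip": -1}, {"offset": [-0.73, -0.54, 0], "rotation": [0, 0, 0], "grip": -1}]}}

```text
time_s: 0.78
position: [0.3123, 0.531, 0.4117]
tcp_rot: [0.0, 0.192, 0.981, 0.0]
contact_force: [1.2, -0.4, 0.0]
finger_gap: 0.0853
```

{"method": "play_rows", "body": {"steps": [{"offset": [-0.73, -0.54, 0], "rotation": [0, 0, 0], "grip": -1}, {"offset": [-0.73, -0.54, 0], "rotation": [0, 0, 0], "grip": -1}, {"offset": [-0.73, -0.54, 0], "rotation": [0, 0, 0], "grip": -1}, {"offset": [-0.73, -0.54, 0], "rotation": [0, 0, 0], "grip": -1}, {"offset": [-0.73, -0.54, 0], "rotation": [0, 0, 0], "grip": -1}]}}

```text
time_s: 1.4
position: [0.4539, 0.2972, 0.4112]
tcp_rot: [-0.0, 0.193, 0.981, -0.0]
contact_force: [0.4, 1.2, -0.3]
finger_gap: 0.0854
```

{"method": "play_rows", "body": {"steps": [{"offset": [-0.73, -0.54, 0], "rotation": [0, 0, 0], "grip": -1}, {"offset": [0, 0, 0], "rotation": [0, 0, -0.034], "grip": -1}, {"offset": [0, 0, 0], "rotation": [0, 0, -0.034], "grip": -1}]}}

```text
time_s: 1.78
position: [0.4818, 0.2514, 0.4111]
tcp_rot: [-0.0, 0.086, 0.996, -0.0]
contact_force: [-0.8, 0.2, -0.3]
finger_gap: 0.0853
```

{"method": "play_rows", "body": {"steps": [{"offset": [-0.65, -0.56, 0], "rotation": [0, 0, 0], "grip": -1}, {"offset": [0, 0, 1], "rotation": [0, 0, 0], "grip": -1}, {"offset": [0, 0, 1], "rotation": [0, 0, 0], "grip": -1}, {"offset": [0, 0, 0.5], "rotation": [0, 0, 0], "grip": -1}, {"offset": [0, 0, 0], "rotation": [0, 0, 0], "grip": -1}]}}

```text
time_s: 2.4
position: [0.5126, 0.2118, 0.2589]
tcp_rot: [-0.002, 0.087, 0.996, -0.002]
contact_force: [0.5, -0.5, 1.2]
finger_gap: 0.0854
```

```bash
python3 - <<'E'
from h import *
s=bot.get_state(); im=bot.get_image("wrist"); cv2.imwrite("pics/w1.png",im[:,:,::-1])
np.save("w1.npy",np.r_[s["position"],s["tcp_rot"]]);print(s["position"])
E
```

```text
[0.51256408 0.21184205 0.25894132]
```

View pics/w1.png

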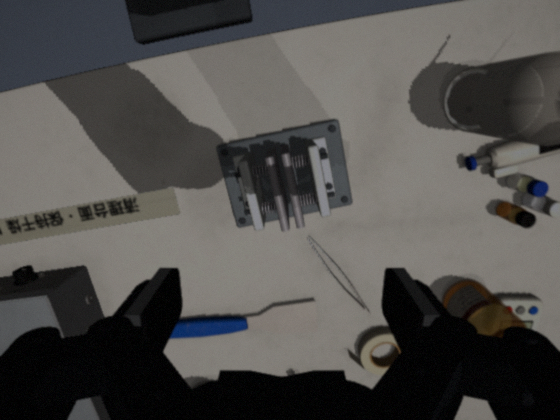

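```bash
python3 - <<'E'
from h import *
im=cv2.imread("pics/w1.png")[:,:,::-1]; crop(im,205,105,365,240,5,"pics/w1c.png")
E
```

```text
(no output)
```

View pics/w1c.png

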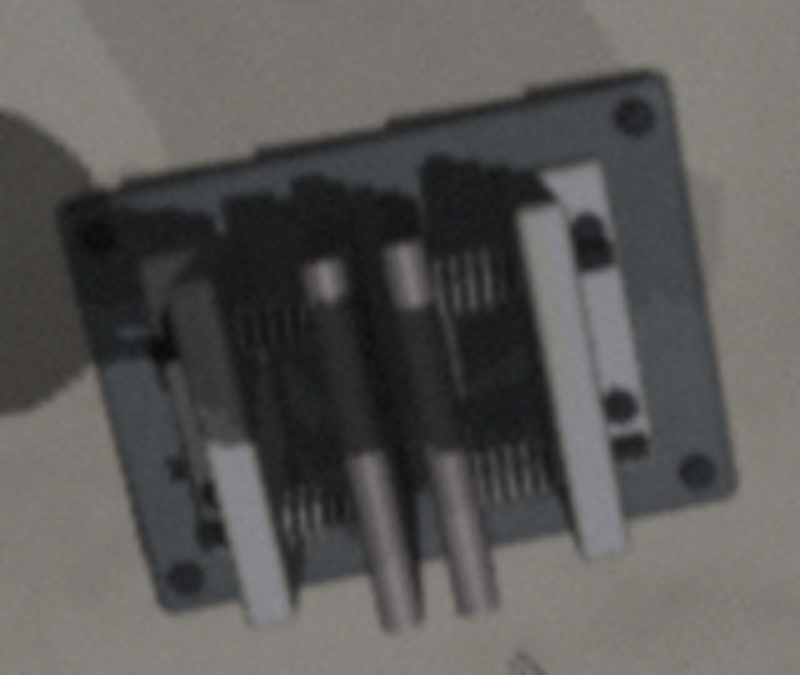

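```bash
python3 - <<'E'
from h import *
w=np.load("w1.npy"); c=cam("wrist",dict(position=w[:3],tcp_rot=w[3:]))
f=lambda p:(205+(p[0]+.5)/5-.5,105+(p[1]+.5)/5-.5)
P=[onz(c,f(p),.099)[:2] for p in[(324,260),(403,630),(405,243),(478,612)]]
for p in P:print(p.round(4))
B=(P[0]+P[1])/2;A=(P[2]+P[3])/2
for a,b in((0,1),(2,3)):
    d=P[b]-P[a];print(np.linalg.norm(d),np.degrees(np.arctan2(d[1],d[0])))
print("mid",(A+B)/2,"sep",A-B)
Q=[onz(c,f(p),.014)[:2] for p in[(60,205),(665,75),(738,490),(165,612)]]
print(np.array(Q).round(4),np.mean(Q,0))
E
```

```text
[0.4801 0.2057]
[0.5502 0.2076]
[0.4797 0.2201]
[0.5491 0.2219]
0.07004934880722144 1.5670850971574908
0.0694193324594797 1.44564775325456
mid [0.51475794 0.21381572] sep [-0.00078457  0.01437339]
[[0.4685 0.1447]
 [0.4638 0.2811]
 [0.5599 0.2856]
 [0.5663 0.1479]] [0.51463559 0.21484193]
```

{"method": "play_rows", "body": {"steps": [{"offset": [-0.113, -0.958, 0], "rotation": [0, 0, 0], "grip": -1}, {"offset": [-0.113, -0.958, 0], "rotation": [0, 0, 0], "grip": -1}, {"offset": [-0.113, -0.958, 0], "rotation": [0, 0, 0], "grip": -1}, {"offset": [-0.113, -0.958, 0], "rotation": [0, 0, 0], "grip": -1}, {"offset": [-0.113, -0.958, 0], "rotation": [0, 0, 0], "grip": -1}]}}

```text
time_s: 3.08
position: [0.499, -0.0782, 0.264]
tcp_rot: [0.002, 0.087, 0.996, 0.001]
contact_force: [0.5, -0.2, 0.0]
finger_gap: 0.0853
```

{"method": "play_rows", "body": {"steps": [{"offset": [-0.113, -0.958, 0], "rotation": [0, 0, 0], "grip": -1}, {"offset": [-0.113, -0.958, 0], "rotation": [0, 0, 0], "grip": -1}, {"offset": [-0.113, -0.958, 0], "rotation": [0, 0, 0], "grip": -1}, {"offset": [0, 0, 0], "rotation": [0, 0, 0], "grip": -1}, {"offset": [0, 0, 0], "rotation": [0, 0, 0], "grip": -1}]}}

```text
time_s: 3.7
position: [0.4889, -0.2496, 0.2627]
tcp_rot: [0.001, 0.087, 0.996, 0.0]
contact_force: [-0.5, 0.5, 0.2]
finger_gap: 0.0856
```

```bash
python3 - <<'E'
from h import *
s=bot.get_state(); im=bot.get_image("wrist"); cv2.imwrite("pics/w2.png",im[:,:,::-1])
np.save("w2.npy",np.r_[s["position"],s["tcp_rot"]]);print(s["position"],s["tcp_rot"])
crop(im,200,110,360,280,3.5,"pics/w2c.png")
E
```

```text
[ 0.4888847 -0.2495831  0.2627403] [1.21928783e-03 8.69806099e-02 9.96209250e-01 1.27502581e-04]
```

View pics/w2.png

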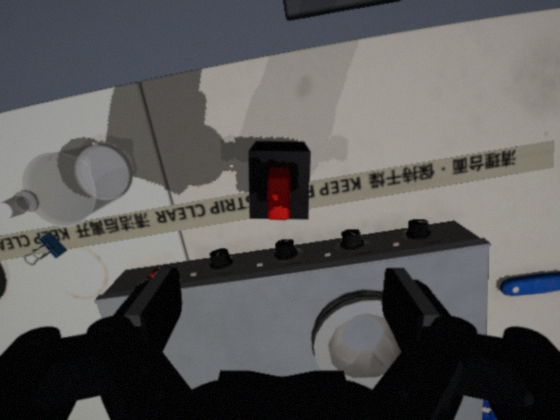

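View pics/w2c.png

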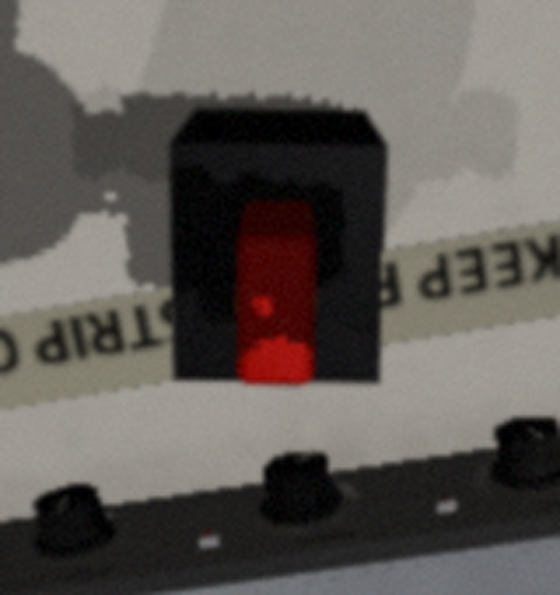

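```bash
python3 - <<'E'
from h import *
w=np.load("w2.npy"); c=cam("wrist",dict(position=w[:3],tcp_rot=w[3:])); A=rot(w[3:])
f=lambda p:(200+(p[0]+.5)/3.5-.5,110+(p[1]+.5)/3.5-.5)
P=np.array([onz(c,f(p),.143) for p in[(237,235),(316,236),(314,383),(236,381)]])
H=np.array([onz(c,f(p),.095) for p in[(172,147),(386,147),(380,381),(174,380)]])
for Q in(P,H):
    print(Q.round(4)); print([np.linalg.norm(Q[i]-Q[(i+1)%4]).round(4) for i in range(4)])
    d=Q[2]+Q[3]-Q[0]-Q[1]; print("yaw",np.degrees(np.arctan2(d[1],d[0])),"mean",Q.mean(0))
    print("tool units",(A.T@(Q.mean(0)-w[:3])/.06).round(3))
print(A.round(4))
E
```

```text
[[ 0.4672 -0.2573  0.143 ]
 [ 0.4705 -0.2402  0.143 ]
 [ 0.504  -0.2464  0.143 ]
 [ 0.5004 -0.2638  0.143 ]]
[np.float64(0.0174), np.float64(0.034), np.float64(0.0178), np.float64(0.0338)]
yaw -10.685460833671238 mean [ 0.48552615 -0.25191744  0.143     ]
tool units [ 0.053 -0.049  1.996]
[[ 0.451  -0.2731  0.095 ]
 [ 0.4605 -0.2193  0.095 ]
 [ 0.5224 -0.2303  0.095 ]
 [ 0.5125 -0.285   0.095 ]]
[np.float64(0.0546), np.float64(0.0628), np.float64(0.0556), np.float64(0.0626)]
yaw -10.564937578606084 mean [ 0.48659186 -0.25192089  0.095     ]
tool units [ 0.038 -0.046  2.796]
[[-9.849e-01  1.733e-01  2.500e-03]
 [ 1.733e-01  9.849e-01  0.000e+00]
 [-2.400e-03  5.000e-04 -1.000e+00]]
```

{"method": "play_rows", "body": {"steps": [{"offset": [0.045, -0.047, 0], "rotation": [0, 0, 0.003], "grip": -1}, {"offset": [0, 0, 0.8], "rotation": [0, 0, 0], "grip": -1}, {"offset": [0, 0, 0.8], "rotation": [0, 0, 0], "grip": -1}, {"offset": [0, 0, 0.5], "rotation": [0, 0, 0], "grip": -1}, {"offset": [0, 0, 0.3], "rotation": [0, 0, 0], "grip": -1}]}}

```text
time_s: 4.38
position: [0.4845, -0.2508, 0.116]
tcp_rot: [-0.001, 0.091, 0.996, 0.0]
contact_force: [1.0, -0.1, -0.3]
finger_gap: 0.0851
```

{"method": "play_rows", "body": {"steps": [{"offset": [0, 0, 0.2], "rotation": [0, 0, 0], "grip": -1}, {"offset": [0, 0, 0], "rotation": [0, 0, 0], "grip": -1}, {"offset": [0, 0, 0], "rotation": [0, 0, 0], "grip": -1}]}}

```text
time_s: 4.75
position: [0.4855, -0.2523, 0.1063]
tcp_rot: [0.001, 0.092, 0.996, -0.0]
contact_force: [-0.2, -0.1, 0.1]
finger_gap: 0.0855
```

```bash
python3 - <<'E'
from h import *
s=bot.get_state(); im=bot.get_image("wrist"); cv2.imwrite("pics/w3.png",im[:,:,::-1])
print(s["position"],s["tcp_rot"])
print(proj(cam("wrist",s),[.486,-.252,.143]))
E
```

```text
[ 0.48550409 -0.25231604  0.10625521] [ 8.75824201e-04  9.17014057e-02  9.95786153e-01 -1.48604885e-04]
[[283.97961372 320.93706392]]
```

View pics/w3.png

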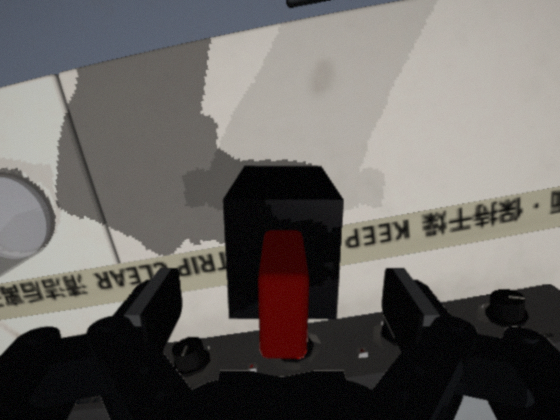

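{"method": "play_rows", "body": {"force": 60, "steps": [{"offset": [0, 0, 0], "rotation": [0, 0, 0], "grip": 1}, {"offset": [0, 0, 0], "rotation": [0, 0, 0], "grip": 1}, {"offset": [0, 0, 0], "rotation": [0, 0, 0], "grip": 1}, {"offset": [0, 0, 0], "rotation": [0, 0, 0], "grip": 1}, {"offset": [0, 0, 0], "rotation": [0, 0, 0], "grip": 1}]}}

```text
time_s: 5.42
position: [0.4848, -0.252, 0.1055]
tcp_rot: [0.0, 0.092, 0.996, 0.0]
contact_force: [-0.3, 1.8, 3.2]
finger_gap: 0.0174
```

{"method": "play_rows", "body": {"steps": [{"offset": [0, 0, 0], "rotation": [0, 0, 0], "grip": 1}, {"offset": [0, 0, 0], "rotation": [0, 0, 0], "grip": 1}, {"offset": [0, 0, 0], "rotation": [0, 0, 0], "grip": 1}]}}

```text
time_s: 5.8
position: [0.4848, -0.252, 0.1054]
tcp_rot: [0.0, 0.092, 0.996, 0.0]
contact_force: [-0.9, 0.8, 5.6]
finger_gap: 0.0172
```

{"method": "play_rows", "body": {"steps": [{"offset": [0, 0, -0.15], "rotation": [0, 0, 0], "grip": 1}, {"offset": [0, 0, -0.35], "rotation": [0, 0, 0], "grip": 1}, {"offset": [0, 0, -0.5], "rotation": [0, 0, 0], "grip": 1}, {"offset": [0, 0, -0.6], "rotation": [0, 0, 0], "grip": 1}, {"offset": [0, 0, -0.6], "rotation": [0, 0, 0], "grip": 1}]}}

```text
time_s: 6.42
position: [0.4843, -0.252, 0.2383]
tcp_rot: [-0.0, 0.092, 0.996, -0.0]
contact_force: [1.4, 0.0, -1.4]
finger_gap: 0.0175
```

{"method": "play_rows", "body": {"steps": [{"offset": [0, 0, -0.4], "rotation": [0, 0, 0], "grip": 1}, {"offset": [0, 0, -0.2], "rotation": [0, 0, 0], "grip": 1}, {"offset": [0, 0, 0], "rotation": [0, 0, 0], "grip": 1}]}}

```text
time_s: 6.8
position: [0.4849, -0.252, 0.2735]
tcp_rot: [0.0, 0.092, 0.996, -0.0]
contact_force: [-0.1, 0.3, -2.1]
finger_gap: 0.0171
```

```bash
python3 - <<'E'
from h import *
s=bot.get_state(); im=bot.get_image("side"); crop(im,240,130,400,310,3.3,"pics/s4.png")
im=bot.get_image("wrist"); cv2.imwrite("pics/w4.png",im[:,:,::-1])
print(s["position"],s["tcp_rot"],s["contact_force"],s["finger_gap"])
E
```

```text
[ 0.48488289 -0.25204069  0.27351583] [ 3.92019712e-04  9.16485735e-02  9.95791336e-01 -2.24742307e-05] [-0.14412066  0.2715851  -2.1324658 ] 0.017132030552926527
```

View pics/s4.png

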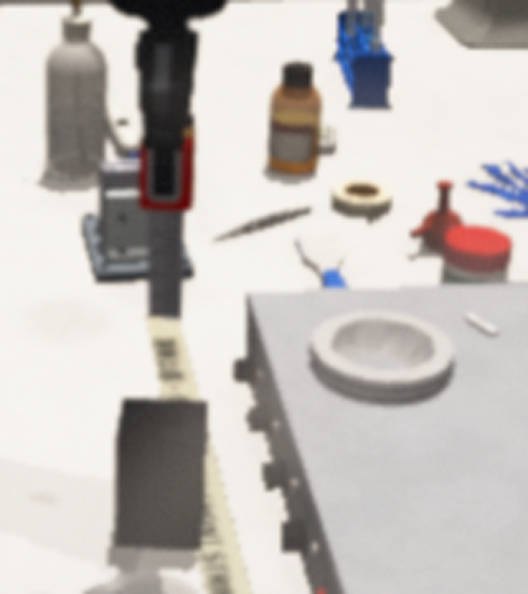

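View pics/w4.png

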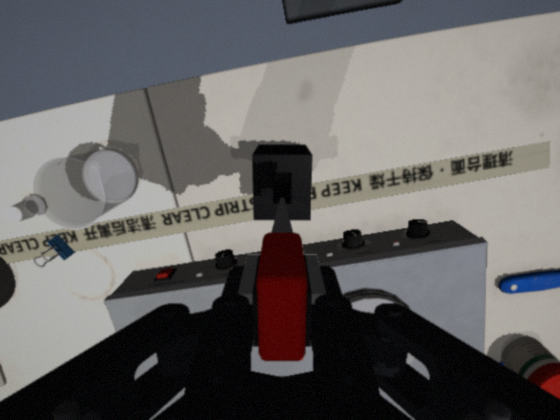

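{"method": "play_rows", "body": {"steps": [{"offset": [0, 0, 0], "rotation": [0, 0, -0.0348], "grip": 1}, {"offset": [0, 0, 0], "rotation": [0, 0, -0.0348], "grip": 1}, {"offset": [-0.085, 0.86, 0], "rotation": [0, 0, 0], "grip": 1}, {"offset": [-0.085, 0.86, 0], "rotation": [0, 0, 0], "grip": 1}, {"offset": [-0.085, 0.86, 0], "rotation": [0, 0, 0], "grip": 1}]}}

```text
time_s: 7.52
position: [0.4939, -0.0952, 0.2721]
tcp_rot: [-0.001, -0.017, 1.0, -0.0]
contact_force: [0.9, -0.1, -1.3]
finger_gap: 0.0175
```

{"method": "play_rows", "body": {"steps": [{"offset": [-0.085, 0.86, 0], "rotation": [0, 0, 0], "grip": 1}, {"offset": [-0.085, 0.86, 0], "rotation": [0, 0, 0], "grip": 1}, {"offset": [-0.085, 0.86, 0], "rotation": [0, 0, 0], "grip": 1}, {"offset": [-0.085, 0.86, 0], "rotation": [0, 0, 0], "grip": 1}, {"offset": [-0.085, 0.86, 0], "rotation": [0, 0, 0], "grip": 1}]}}

```text
time_s: 8.15
position: [0.5104, 0.1633, 0.272]
tcp_rot: [-0.001, -0.017, 1.0, -0.0]
contact_force: [0.3, -0.5, -0.4]
finger_gap: 0.0173
```

{"method": "play_rows", "body": {"steps": [{"offset": [-0.085, 0.86, 0], "rotation": [0, 0, 0], "grip": 1}, {"offset": [0, 0, 0.3], "rotation": [0, 0, 0], "grip": 1}, {"offset": [0, 0, 0.3], "rotation": [0, 0, 0], "grip": 1}, {"offset": [0, 0, 0.2], "rotation": [0, 0, 0], "grip": 1}, {"offset": [0, 0, 0], "rotation": [0, 0, 0], "grip": 1}]}}

```text
time_s: 8.78
position: [0.5136, 0.2131, 0.2238]
tcp_rot: [-0.001, -0.017, 1.0, -0.001]
contact_force: [-0.5, 1.1, -1.6]
finger_gap: 0.0175
```

```bash
cat > look.py <<'E'
import sys
from h import *
n=sys.argv[1]
s=bot.get_state(); im=bot.get_image("wrist"); cv2.imwrite(f"pics/w{n}.png",im[:,:,::-1])
im2=bot.get_image("side"); crop(im2,240,130,340,260,5,f"pics/s{n}.png")
crop(im,200,200,360,320,5,f"pics/w{n}c.png")
np.save(f"w{n}.npy",np.r_[s["position"],s["tcp_rot"]])
A=rot(s["tcp_rot"]);print(s["position"],np.degrees(np.arctan2(-A[1,0],-A[0,0])),A[:,2].round(4),s["contact_force"],s["wrist_torque"],s["finger_gap"])
E
python3 look.py 5
```

```text
[0.51356653 0.21313956 0.22382041] 1.9859057433182608 [-0.0026 -0.0016 -1.    ] [-0.54985205  1.0910335  -1.64382045] [ 0.03994637 -0.00684936  0.00261986] 0.01754566195730251
```

View pics/w5.png

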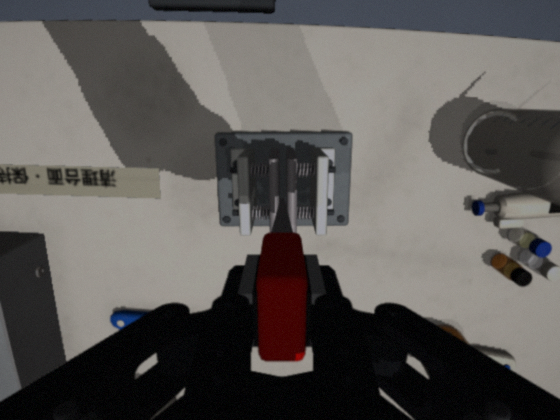

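View pics/s5.png

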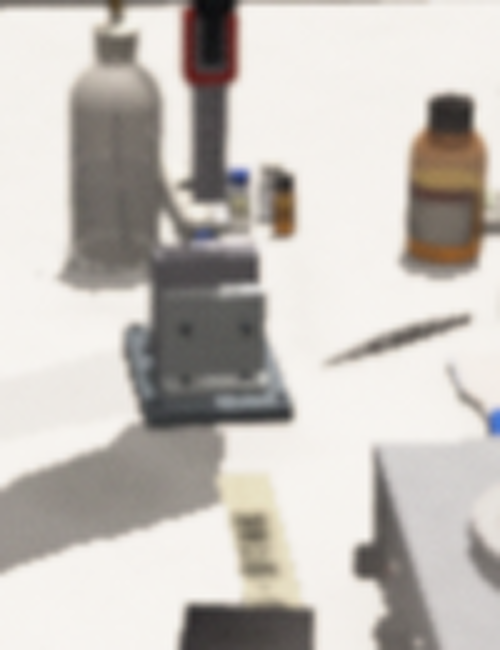

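```bash
python3 - <<'E'
from h import *
im=cv2.imread("pics/w5.png")[:,:,::-1]; im=np.clip(im.astype(float)*1.8,0,255).astype(np.uint8); crop(im,225,125,345,245,5,"pics/w5d.png")
E
```

```text
(no output)
```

View pics/w5d.png

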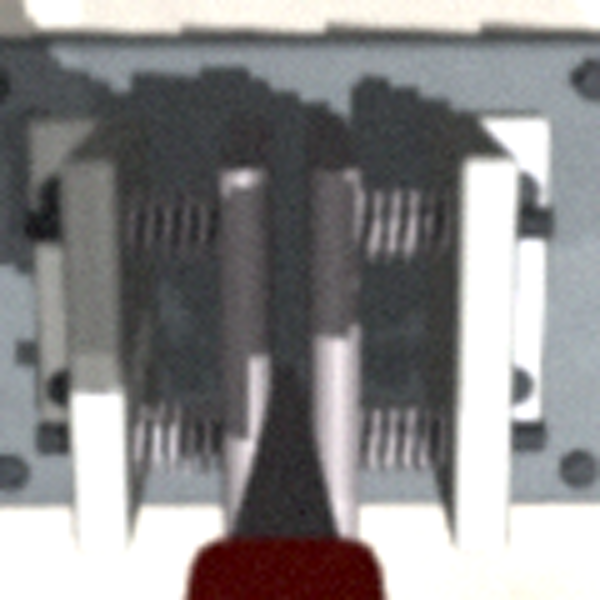

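{"method": "play_rows", "body": {"steps": [{"offset": [0, 0.005, 0.2], "rotation": [0, 0, 0], "grip": 1}, {"offset": [0, 0, 0.2], "rotation": [0, 0, 0], "grip": 1}, {"offset": [0, 0, 0.15], "rotation": [0, 0, 0], "grip": 1}, {"offset": [0, 0, 0], "rotation": [0, 0, 0], "grip": 1}, {"offset": [0, 0, 0], "rotation": [0, 0, 0], "grip": 1}]}}

```text
time_s: 9.5
position: [0.5145, 0.2141, 0.1924]
tcp_rot: [0.0, -0.017, 1.0, 0.0]
contact_force: [0.7, -0.0, -1.2]
finger_gap: 0.0174
```

```bash
python3 look.py 6; python3 - <<'E'
from h import *
im=cv2.imread("pics/w6.png")[:,:,::-1]; im=np.clip(im.astype(float)*1.8,0,255).astype(np.uint8); crop(im,225,125,345,245,5,"pics/w6d.png")
E
```

```text
[0.51454913 0.21407301 0.19242907] 2.0051222415688845 [ 2.e-04  1.e-04 -1.e+00] [ 0.67712513 -0.01900446 -1.20107647] [-0.00464574 -0.06860233  0.03091339] 0.01737177114164422
```

View pics/w6d.png

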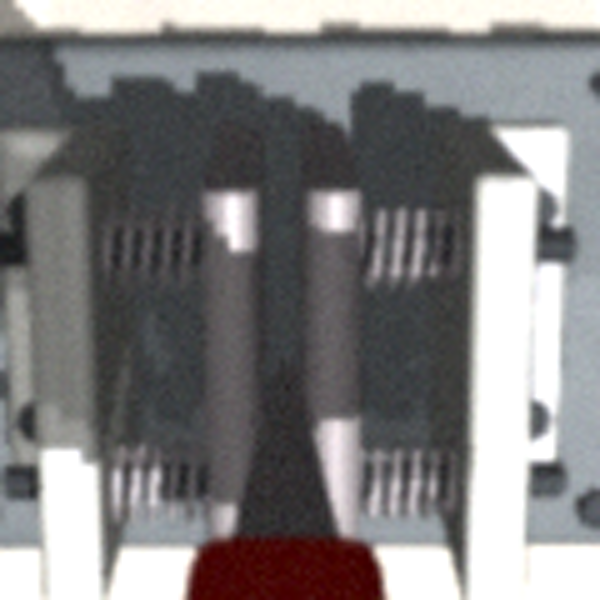

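View pics/s6.png

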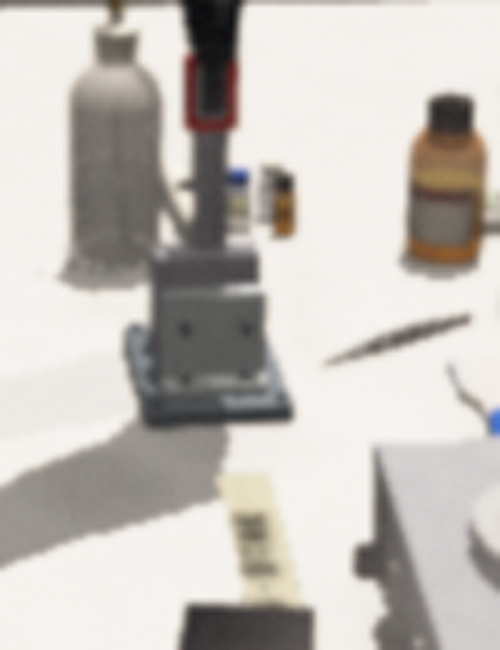

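{"method": "play_rows", "body": {"steps": [{"offset": [0, -0.006, 0.1], "rotation": [0, 0, 0], "grip": 1}, {"offset": [0, 0, 0.1], "rotation": [0, 0, 0], "grip": 1}, {"offset": [0, 0, 0.1], "rotation": [0, 0, 0], "grip": 1}, {"offset": [0, 0, 0], "rotation": [0, 0, 0], "grip": 1}, {"offset": [0, 0, 0], "rotation": [0, 0, 0], "grip": 1}]}}

```text
time_s: 10.22
position: [0.5145, 0.2137, 0.1743]
tcp_rot: [0.0, -0.018, 1.0, -0.0]
contact_force: [0.2, 0.2, -2.3]
finger_gap: 0.0172
```

```bash
python3 look.py 7; python3 - <<'E'
from h import *
im=cv2.imread("pics/w7.png")[:,:,::-1]; im=np.clip(im.astype(float)*1.8,0,255).astype(np.uint8); crop(im,225,125,345,245,5,"pics/w7d.png")
E
```

```text
[0.51445016 0.21367095 0.17431575] 2.006273821958342 [ 0. -0. -1.] [ 0.16604391  0.20411895 -2.28368729] [0.04331128 0.00105884 0.01691284] 0.017170620240242882
```

View pics/w7d.png

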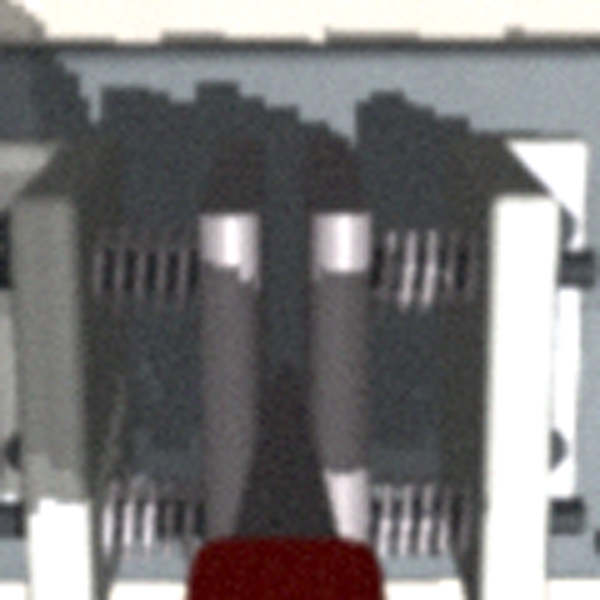

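{"method": "play_rows", "body": {"steps": [{"offset": [0, 0, 0.03], "rotation": [0, 0, 0], "grip": 1}, {"offset": [0, 0, 0.03], "rotation": [0, 0, 0], "grip": 1}, {"offset": [0, 0, 0.03], "rotation": [0, 0, 0], "grip": 1}, {"offset": [0, 0, 0], "rotation": [0, 0, 0], "grip": 1}]}}

```text
time_s: 10.82
position: [0.5142, 0.2136, 0.1687]
tcp_rot: [-0.0, -0.018, 1.0, -0.0]
contact_force: [-0.4, -0.5, -2.0]
finger_gap: 0.0176
```

{"method": "play_rows", "body": {"steps": [{"offset": [0, 0, 0.03], "rotation": [0, 0, 0], "grip": 1}, {"offset": [0, 0, 0.03], "rotation": [0, 0, 0], "grip": 1}, {"offset": [0, 0, 0], "rotation": [0, 0, 0], "grip": 1}]}}

```text
time_s: 11.2
position: [0.5143, 0.2136, 0.1651]
tcp_rot: [-0.0, -0.018, 1.0, -0.0]
contact_force: [0.4, 1.8, -2.1]
finger_gap: 0.0175
```

{"method": "play_rows", "body": {"steps": [{"offset": [0, 0, 0.03], "rotation": [0, 0, 0], "grip": 1}, {"offset": [0, 0, 0.03], "rotation": [0, 0, 0], "grip": 1}, {"offset": [0, 0, 0], "rotation": [0, 0, 0], "grip": 1}]}}

```text
time_s: 11.58
position: [0.5142, 0.2136, 0.1615]
tcp_rot: [-0.0, -0.018, 1.0, -0.0]
contact_force: [-0.1, 0.7, -2.6]
finger_gap: 0.0175
```

{"method": "play_rows", "body": {"steps": [{"offset": [0, 0, 0.03], "rotation": [0, 0, 0], "grip": 1}, {"offset": [0, 0, 0], "rotation": [0, 0, 0], "grip": 1}, {"offset": [0, 0, 0], "rotation": [0, 0, 0], "grip": 1}]}}

```text
time_s: 11.95
position: [0.5144, 0.2137, 0.1599]
tcp_rot: [0.0, -0.018, 1.0, 0.0]
contact_force: [-0.6, -0.4, -2.3]
finger_gap: 0.0171
```

{"method": "play_rows", "body": {"steps": [{"offset": [0, 0, 0.03], "rotation": [0, 0, 0], "grip": 1}, {"offset": [0, 0, 0], "rotation": [0, 0, 0], "grip": 1}, {"offset": [0, 0, 0], "rotation": [0, 0, 0], "grip": 1}]}}

```text
time_s: 12.32
position: [0.5143, 0.2137, 0.1581]
tcp_rot: [-0.0, -0.018, 1.0, -0.0]
contact_force: [0.2, 0.3, -1.6]
finger_gap: 0.0171
```

{"method": "play_rows", "body": {"steps": [{"offset": [0, 0, 0.03], "rotation": [0, 0, 0], "grip": 1}, {"offset": [0, 0, 0], "rotation": [0, 0, 0], "grip": 1}, {"offset": [0, 0, 0], "rotation": [0, 0, 0], "grip": 1}]}}

```text
time_s: 12.7
position: [0.5145, 0.2136, 0.1563]
tcp_rot: [0.0, -0.018, 1.0, 0.0]
contact_force: [0.7, -0.1, -1.2]
finger_gap: 0.0174
```

{"method": "play_rows", "body": {"steps": [{"offset": [0, 0, 0.03], "rotation": [0, 0, 0], "grip": 1}, {"offset": [0, 0, 0], "rotation": [0, 0, 0], "grip": 1}, {"offset": [0, 0, 0], "rotation": [0, 0, 0], "grip": 1}]}}

```text
time_s: 13.08
position: [0.5148, 0.2137, 0.155]
tcp_rot: [0.0, -0.017, 1.0, 0.0]
contact_force: [-0.3, -2.6, 5.8]
finger_gap: 0.0175
```

{"method": "play_rows", "body": {"steps": [{"offset": [0, 0, 0.03], "rotation": [0, 0, 0], "grip": 1}, {"offset": [0, 0, 0], "rotation": [0, 0, 0], "grip": 1}, {"offset": [0, 0, 0], "rotation": [0, 0, 0], "grip": 1}]}}

```text
time_s: 13.45
position: [0.5151, 0.2137, 0.1537]
tcp_rot: [0.001, -0.017, 1.0, 0.0]
contact_force: [-1.8, -1.9, 8.8]
finger_gap: 0.0174
```

{"method": "play_rows", "body": {"steps": [{"offset": [0, 0, 0.03], "rotation": [0, 0, 0], "grip": 1}, {"offset": [0, 0, 0], "rotation": [0, 0, 0], "grip": 1}, {"offset": [0, 0, 0], "rotation": [0, 0, 0], "grip": 1}]}}

```text
time_s: 13.82
position: [0.5154, 0.2138, 0.1522]
tcp_rot: [0.001, -0.017, 1.0, 0.001]
contact_force: [-1.1, -1.9, 11.3]
finger_gap: 0.0172
```

{"method": "play_rows", "body": {"steps": [{"offset": [0, -0.004, 0.03], "rotation": [0, 0, 0], "grip": 1}, {"offset": [0, 0, 0], "rotation": [0, 0, 0], "grip": 1}, {"offset": [0, 0, 0], "rotation": [0, 0, 0], "grip": 1}, {"offset": [0, 0, 0], "rotation": [0, 0, 0], "grip": 1}]}}

```text
time_s: 14.32
position: [0.5157, 0.2139, 0.1507]
tcp_rot: [0.001, -0.017, 1.0, 0.001]
contact_force: [-0.8, -0.7, 11.1]
finger_gap: 0.0175
```

```bash
python3 look.py 8; python3 - <<'E'
from h import *
im=cv2.imread("pics/w8.png")[:,:,::-1]; im=np.clip(im.astype(float)*1.8,0,255).astype(np.uint8); crop(im,225,125,345,245,5,"pics/w8d.png")
E
python3 -c "
from h import *
for i in range(4):
    bot.get_image('top'); s=bot.get_state(); print(s['position'].round(5),s['contact_force'].round(2))"
```

```text
[0.51572731 0.21389137 0.15070637] 1.9978205582094133 [ 0.0028  0.0016 -1.    ] [-0.80742254 -0.66547349 11.08056436] [-0.37146327  0.23169469  0.07154481] 0.01746184487434102
[0.51572 0.21389 0.1507 ] [-0.71 -1.65 11.65]
[0.51573 0.21389 0.15071] [-0.53 -1.45 12.36]
[0.51573 0.2139  0.15071] [-0.71 -1.14 12.2 ]
[0.51572 0.21391 0.1507 ] [-1.08 -1.31 11.17]
```

View pics/w8d.png

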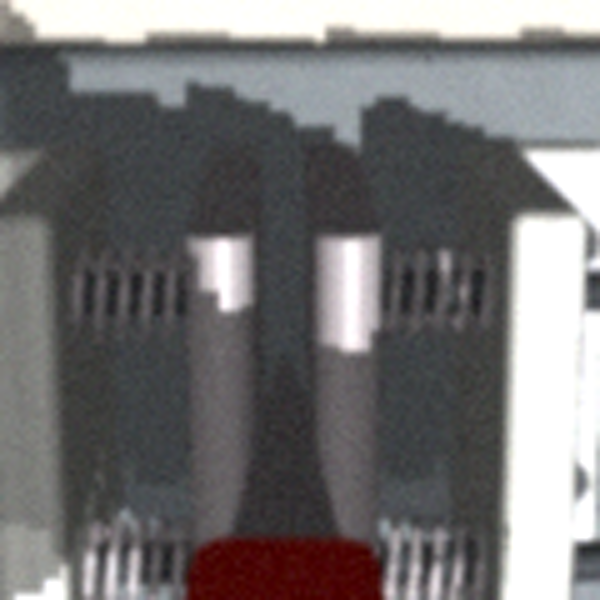

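View pics/s8.png

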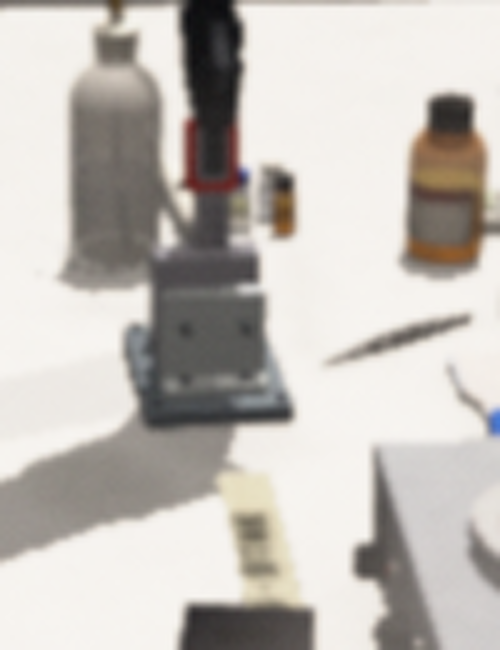

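```bash
python3 -c "
from bench import bot
print(bot.sign_off()); s=bot.get_state(); print(s['time_s'],s['position'],s['contact_force'])"
```

```text
the job is handed in; nothing more can be done
None
the job is handed in; nothing more can be done
```

I pulled the gauge from the holder, slid its blade down into the clamp seam until it dragged on both plates, and handed the job in there, still gripped. The sign-off gave no verdict, and I took no reading after it.

Checks just before the hand-in, at about 14.5 s of the 54 s allowed:

- **Contact:** the drag came on sharply with the tip about 39 mm deep. I went about 5 mm further, to roughly 44 mm, leaving the handle well clear of the plates.
- **Plates:** the vertical push held steady at about 11–12 N, which fits both plates just giving way. I estimate about 0.3 mm of give each, 0.6 mm at worst on one side. This is worked out from the taper and how far I went in, because there was no direct reading of the plates.
- **Side force:** it was about 1–1.5 N, so both plates are pressing nearly equally. A single plate would have shown about 10 N.
- **Position:** the tool stayed still to within 0.03 mm and was vertical within 0.2°. The blade itself may lean by about 0.7°, judging from one wrist picture.
- **Grip:** the finger gap held at 17–17.5 mm on the 18 mm handle, gripping with 60 N.
- **Bystanders:** I never touched the other things. I did not measure their positions again at the end.

One measurement disagreed. My first picture gave a seam of 6.4 mm, while the contact depth implies about 7.4 mm and the last picture about 7.7 mm. I stopped by the force reading, so this did not change the final depth.

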